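Tap a jammed sample tube out of a tilted flask into a catch tray

TASK

An orange sample tube with a red cap is jammed crosswise inside the neck of the clear flask that is tilted mouth-down in its stand. Lift the white catch tray off its grey riser by the blue centre grip, set it down on the bench on the robot's side of the flask, clearly short of its place, and let go; then take it by its blue front wall and slide it along the bench into the blue tape outline, under the flask's mouth. Then tap the side of the flask that faces the robot, lightly and briskly, with closed fingertips until the tube drops into the tray's rear compartment, without touching the tube, striking hard or disturbing anything else, and leave the tray in the outline.

Things in the scene. Friction and masses are not known exactly. Their poses are not given: they have to be found in the camera images.
- tray_grip (a point): Centre grip of the loose catch tray (0.2 to 0.33 kg), where to take it first: upright blue block 12 mm thick (tray x), 44 mm wide (tray y), top 50 mm above the tray's underside; this point lies on it 38 mm above the underside, near the centre of mass. z up, x from front wall to rear compartment, y left. The tray starts on the riser, underside 40 mm above the bench.
- tray_front (a point): The tray's blue front wall, where to take it second: 10 mm thick (tray x), 130 mm wide, 30 mm high above the underside; this point is its middle, 15 mm above the underside, 66 mm in front of the centre grip. Axes as the tray's.
- tray: The whole tray, origin on its underside below the centre grip, axes as the grip's. 165 mm long (x -71 to +94 mm), 130 mm wide, white walls 4 mm thick and 32 mm high, floor 4 mm. A cross wall 12 mm thick, 26 mm high carries the grip; before it a compartment 55 mm long, behind it the rear one, 84 mm long and 122 mm wide.
- bay (a point): Marked place of the tray: bench point that lies under the centre grip when the tray is in the blue tape outline (6 to 8 mm larger than the tray all round). x: the way the tray is slid home and its rear compartment points; y left; z up. The flask's mouth is 48 mm along x and 25 mm to -y, its lowest edge 75 mm up; the flask rises towards -y, so a gripper on the centre grip cannot follow in under it.
- stand: Fixed tipping stand. Origin on the bench under the flask's mouth, axes as the bay's; turned up to 12 degrees from the robot's axes. Steel base plate 130 mm (x) by 120 mm (y) centred 185 mm to -y of the origin, with a white column and a grey head up to 180 mm high that reaches from 120 to 203 mm to -y.
- tap_spot (a point): Good spot to tap: on the flask's flat near side (facing -x of the stand, to the robot), 34 mm across, near its closed end, 204 mm above the bench; axes as the bay's. A tap: meet the side at 0.1 to 0.3 m/s along +x, push it 8 to 15 mm, draw straight back. Each tap shifts the tube a few mm towards the tapped side; slow pushing does nothing. One to eight taps free it.
- flask: Clear flat flask, 108 mm wide (x), 34 mm thick, body 142 mm plus a 28 mm neck with blue collar. Axis 55 degrees from level, mouth down, closed end up towards -y; highest edge 236 mm above the bench. Origin: middle of the mouth, 85 mm up; axes as the stand's. A sprung slide lets it give up to 20 mm along +x only, against 1.5 to 3.5 N; it springs back by itself.
- tube_center (a point): Middle of the jammed tube: 64 mm long, 18 mm in diameter, orange with a red cap, 35 g, loose. Its x axis runs along the tube, to the cap. Jammed it lies level across the 44 mm wide neck opening, 117 mm above the bench; once free it slides through the neck and drops into what stands below.
- tube: The same tube, same origin and axes.
- riser: Fixed grey block 170 x 150 x 40 mm that the tray stands on; origin under its centre, x along the 170 mm.
- reagent: Bystander: clear glass bottle, 72 mm across, 170 mm high, stands behind; origin under its centre.
- amber: Bystander: amber bottle, 56 mm across, 120 mm high; origin under its centre.
- dishes: Bystander: stack of four culture dishes, 92 mm across, 60 mm high; origin under its centre.
- beaker: Bystander: open clear beaker, 70 mm across, 85 mm high; origin under its centre.

How it is judged:
By the outcome, as a careful person would: the job done as asked, in the order asked, and still so for the second after the job is handed in, with the robot touching nothing.
It also fails if it takes over 58 s, if anything falls off the work surface, if the arm or the gripper's body presses on something with over 40 N, if the wrist force passes 120 N, or if a joint passes its speed limit or range.

ROBOT

A 6-joint arm with a two-finger parallel gripper is mounted at the origin on the work surface. World frame = base frame: x ahead of the robot, y to its left, z up, the work surface at z = 0. Lengths are in m, angles in rad, forces in N, time in s.
With the tool pointing down it reaches from about 0.225 to 0.875 m from the base axis. Payload 3.4 kg.
Tool frame: the origin (TCP) lies between the finger pads; the fingertips stand 14 mm ahead of it and the grasp point (between the pads) lies 5 mm behind it; z points along the fingers, y is the direction in which the jaws open and shut (so a half turn about z gives the same grasp; the last joint's range is limited). The gripper opens to 85 mm and grips with 20 to 120 N. Pads are 22 mm wide; open, the fingers measure 114 mm over their backs; the gripper's body (76 mm by 85 mm) begins 54 mm behind the grasp point. The pads swing forward as they close: fully open they stand 13 mm farther back than shut.
Start: joints at [1.07, 0.276, 1.505, -0, 1.361, -0.121], TCP at [0.213, 0.534, 0.245] pointing down, gripper open.
Joint ranges: [-2.89, 2.89], [-0.75, 2.08], [0.22, 2.7], [-1.18, 4.32], [0.11, 2.71], [-2.7, 2.7]. Speed limits (rad/s): [2.57, 2.57, 3.14, 3.14, 3.14, 3.14].

INTERFACE

Orientations are given as a unit quaternion [w, x, y, z].
In Python, from rig import manip, get_image, job gives the robot as it stands. The module is installed in compiled form; this text tells all that it offers.
- The arm moves only by the tool step_arm, never from a script. Its argument "moves" is one flat list of numbers, 5 for each row, row after row: the shift along the tool's x, y, z as a fraction of full scale, then the turn about the tool's z as a fraction of full scale, then the gripper's target within -1 to 1 (shut at 1, half-way at 0, fully open at -1). In form: [dx, dy, dz, twist, hand, dx, dy, dz, twist, hand, ...]. A call has 1 to 5 rows; each row is the pose to reach, as a shift and turn from the pose commanded when the call began, along the tool's axes at that moment, turning the shorter way round; what a row does not reach only later rows make up. Full scale, the value 1, is 500 mm for a shift and pi rad for a turn. A row lasts 1/10 s, in which the tool goes at most 50 mm and 8.59 degrees, less where a joint would pass 70% of its speed; a pose out of reach is approached as far as the arm can. A call with a number of a shift or a turn outside -1 to 1 is refused whole. A call with a gripper value outside its range is refused whole. The fingers move at their own pace and stop on an object; "force" is the grip in N (left out, the last holds). Time passes only in rows, so rows that repeat a pose let the fingers close. It gives the time, the measured TCP pose, the force and the opening at its end, in the units of the state.
- manip.get_state(): the state, without advancing time (a new reading comes with each control period).
- get_image(name): name is "side" or "top"; returns a dict with "frame" (384x512x3 uint8, blue, green, red), "fx", "fy", "cx", "cy" (pixels), "rvec" (rotation vector, rad) and "tvec" (3), from world to camera coordinates, as OpenCV has them. Camera axes: x right, y down, z forward; pixel columns grow to the right and rows downward; lengths in m; the calibration is good to about 2 mm. A picture is of the moment at which its call begins. There is no depth.
- job.sign_off(): hands the job in, once; it reports no verdict.
The state is a dict: "clock": time; "qpos": joint angles; "qd": joint speeds; "effort": joint torques, N m; "position": TCP position; "ee_rot": TCP orientation; "contact_force": force on the tool from outside, world axes, zero at the start; "moment": the same for the moment, N m; "width": finger opening in m.
Only numpy, scipy, OpenCV 4.12 (cv2) and the standard library are available. Lean on these libraries where they do the work, as an engineer would, in place of code of your own. Each camera call takes 0.05 s, during which the arm holds its last target. There are 200 camera calls.

## Working session

There is one attempt and no reset: what is moved stays moved. The work goes in short steps, Python scripts to look and compute and a tool call to move; the robot and the scene stay as the last step left them, time stands still between calls to the robot, and variables do not carry over. Pictures are saved under pics/ and viewed, about 8 in all and at most 12, crops included, and the job is handed in when it is done.

Besides the shell and the picture viewer there is one more tool, called after "Call:" by a JSON object that holds its "method" and its "body". step_arm: Moves the arm, as the interface text tells. Its arguments: {"type":"object","properties":{"moves":{"type":"array","items":{"type":"number","minimum":-1,"maximum":1}},"force":{"type":"number"}},"required":["moves"]}

```bash
mkdir -p pics; cat > h.py <<'E'
import numpy as np, cv2
from rig import manip, get_image, job
from scipy.spatial.transform import Rotation as R
def cam(n):
    d=get_image(n); d['R']=cv2.Rodrigues(np.array(d['rvec'],float))[0]; d['t']=np.array(d['tvec'],float).ravel(); d['C']=-d['R'].T@d['t']; return d
def ray(d,u,v):
    return d['R'].T@np.array([(u-d['cx'])/d['fx'],(v-d['cy'])/d['fy'],1.])
def onz(d,u,v,z):
    r=ray(d,u,v); return d['C']+r*(z-d['C'][2])/r[2]
def proj(d,p):
    c=d['R']@np.array(p,float)+d['t']; return np.array([d['fx']*c[0]/c[2]+d['cx'],d['fy']*c[1]/c[2]+d['cy']])
def blobs(d,lo,hi,amin=25):
    m=cv2.inRange(cv2.cvtColor(d['frame'],cv2.COLOR_BGR2HSV),lo,hi)
    cs,_=cv2.findContours(m,cv2.RETR_EXTERNAL,cv2.CHAIN_APPROX_NONE)
    return m,sorted([c for c in cs if cv2.contourArea(c)>amin],key=cv2.contourArea,reverse=True)
def tool():
    s=manip.get_state(); q=np.array(s['ee_rot']); return np.array(s['position']),R.from_quat(q[[1,2,3,0]]).as_matrix(),s
E
python3 - <<'E'
from h import *
p,M,s=tool(); print(s['clock'],p.round(4),M.round(3).tolist(),s['width'])
for n in('side','top'):
    d=cam(n); cv2.imwrite(f'pics/{n}0.png',d['frame']); print(n,d['C'].round(3),d['fx'],d['R'][2].round(2))
    for c in blobs(d,(95,90,50),(130,255,255))[1]: print(cv2.boundingRect(c),cv2.contourArea(c),np.round(cv2.boxPoints(cv2.minAreaRect(c))).tolist())
E
```

```text
0.0 [0.2129 0.5336 0.2444] [[-0.929, 0.371, -0.001], [0.371, 0.929, -0.002], [0.0, -0.002, -1.0]] 0.08559467017375569
side [-0.213 -0.048  0.73 ] 376.5694757335172 [ 0.8   0.05 -0.6 ]
(0, 0, 512, 147) 66225.0 [[0.0, 146.0], [0.0, 0.0], [511.0, 0.0], [511.0, 146.0]]
(241, 173, 62, 68) 2714.5 [[241.0, 236.0], [245.0, 170.0], [307.0, 175.0], [302.0, 240.0]]
(438, 224, 74, 160) 1074.5 [[435.0, 226.0], [443.0, 223.0], [514.0, 382.0], [506.0, 385.0]]
(89, 246, 57, 13) 461.5 [[89.0, 249.0], [145.0, 246.0], [145.0, 255.0], [89.0, 259.0]]
(356, 147, 38, 30) 424.0 [[348.0, 168.0], [357.0, 147.0], [394.0, 163.0], [385.0, 184.0]]
(62, 158, 64, 9) 393.5 [[62.0, 159.0], [125.0, 157.0], [125.0, 165.0], [62.0, 166.0]]
(412, 173, 21, 35) 149.5 [[411.0, 173.0], [416.0, 171.0], [433.0, 207.0], [428.0, 209.0]]
(111, 222, 20, 10) 142.5 [[111.0, 223.0], [130.0, 222.0], [130.0, 231.0], [111.0, 232.0]]
(30, 170, 31, 35) 141.5 [[30.0, 202.0], [58.0, 170.0], [61.0, 173.0], [33.0, 205.0]]
top [ 0.364 -0.02   1.418] 491.4516090583402 [ 0.16  0.03 -0.99]
(431, 93, 25, 291) 1494.0 [[430.0, 93.0], [437.0, 93.0], [
[... 276 characters left out ...]
9.0], [24.0, 335.0]]
(27, 134, 11, 67) 300.5 [[27.0, 200.0], [31.0, 134.0], [37.0, 134.0], [33.0, 200.0]]
(120, 257, 48, 12) 153.5 [[120.0, 265.0], [167.0, 256.0], [168.0, 260.0], [120.0, 269.0]]
(15, 354, 8, 30) 149.5 [[14.0, 383.0], [16.0, 354.0], [22.0, 354.0], [21.0, 383.0]]
(378, 95, 31, 12) 110.0 [[377.0, 101.0], [408.0, 95.0], [409.0, 100.0], [378.0, 106.0]]
(130, 235, 18, 7) 63.0 [[130.0, 237.0], [147.0, 234.0], [148.0, 239.0], [130.0, 242.0]]
(72, 121, 33, 7) 53.0 [[72.0, 125.0], [104.0, 120.0], [104.0, 122.0], [72.0, 128.0]]
(35, 78, 7, 9) 34.0 [[34.0, 86.0], [36.0, 77.0], [41.0, 78.0], [40.0, 87.0]]
(37, 128, 21, 5) 27.0 [[37.0, 130.0], [57.0, 128.0], [57.0, 130.0], [37.0, 133.0]]
```

View pics/side0.png

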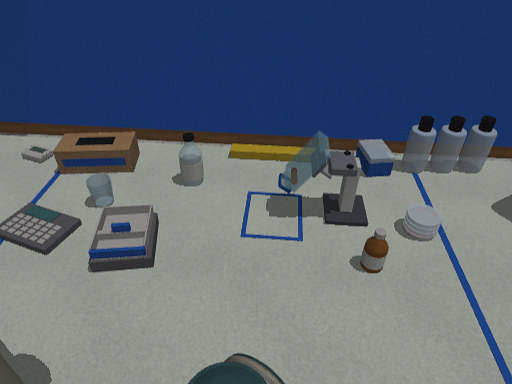

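View pics/top0.png

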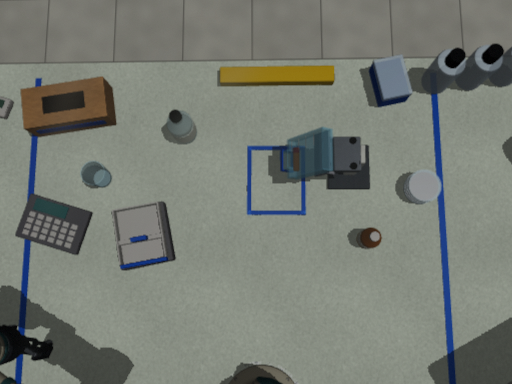

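The side view shows the tray on its riser at about (125,237) with its grip at (120,227). The tape outline is at (241–303, 192–240), and the flask and stand are on its right. The top view agrees: grip (139,239), outline (247–306, 145–214), flask collar about (288,158).

```bash
python3 - <<'E'
from h import *
def line(d,m,x0,x1,y0,y1):
    ys,xs=np.nonzero(m[y0:y1,x0:x1]); P=np.array([onz(d,x+x0,y+y0,0)[:2] for x,y in zip(xs,ys)],np.float32)
    vx,vy,a,b=cv2.fitLine(P,cv2.DIST_HUBER,0,.001,.001).ravel(); return np.array([a,b]),np.array([vx,vy])
def X(l,k): 
    s=np.linalg.solve(np.c_[l[1],-k[1]],k[0]-l[0]); return l[0]+s[0]*l[1]
W={'top':dict(L=(243,256,152,208),B=(255,298,206,220),Rr=(298,310,184,208),T=(253,278,140,152)),
   'side':dict(L=(238,252,198,232),B=(250,295,230,244),Rr=(296,308,200,234),T=(252,277,188,197))}
for n in W:
    d=cam(n); m,_=blobs(d,(95,90,50),(130,255,255)); l={k:line(d,m,*v) for k,v in W[n].items()}
    c=np.array([X(l['L'],l['B']),X(l['Rr'],l['B']),X(l['Rr'],l['T']),X(l['L'],l['T'])])
    print(n,c.round(4).tolist(),[np.linalg.norm(c[i]-c[i-1]).round(4) for i in range(4)],'ctr',c.mean(0).round(4))
    for k in l: print(k,np.degrees(np.arctan2(*l[k][1][::-1])).round(2))
    # tray
    r=(105,135,218,236) if n=='side' else (128,150,230,246)
    for nm,r,z in (('grip',r,.09 if n=='top' else .085),('front',(85,150,242,262) if n=='side' else (115,172,252,272),.07)):
        mm=np.zeros_like(m); mm[r[2]:r[3],r[0]:r[1]]=m[r[2]:r[3],r[0]:r[1]]
        ys,xs=np.nonzero(mm); b=cv2.minAreaRect(np.c_[xs,ys].astype(np.float32)); bp=cv2.boxPoints(b)
        print(nm,onz(d,*b[0],z).round(4),[onz(d,*q,z)[:2].round(4).tolist() for q in bp])
    # tube red/orange
    for q in blobs(d,(0,150,60),(14,255,255),4)[1]: print('tube',cv2.boundingRect(q),cv2.contourArea(q))
    cv2.imwrite(f'pics/{n}c.png',cv2.resize(d['frame'][110:230,230:390],None,fx=4,fy=4) if n=='top' else cv2.resize(d['frame'][120:250,230:390],None,fx=4,fy=4))
    cv2.imwrite(f'pics/{n}t.png',cv2.resize(d['frame'][195:275,75:185],None,fx=5,fy=5))
a=cv2.imread('pics/topt.png');b=cv2.imread('pics/sidet.png');cv2.imwrite('pics/t.png',np.vstack([a,b])[:, :])
a=cv2.imread('pics/topc.png');b=cv2.imread('pics/sidec.png');cv2.imwrite('pics/c.png',cv2.resize(np.vstack([a,b]),None,fx=.6,fy=.6))
E
```

```text
top [[0.5310999751091003, 0.03830000013113022], [0.5281000137329102, -0.12250000238418579], [0.7189000248908997, -0.11919999867677689], [0.7261000275611877, 0.033900000154972076]] [np.float32(0.195), np.float32(0.1608), np.float32(0.1908), np.float32(0.1534)] ctr [ 0.6261 -0.0424]
L -1.29
B 88.93
Rr 0.97
T 87.32
grip [0.4516 0.332  0.09  ] [[0.4539, 0.3565], [0.462, 0.3103], [0.4493, 0.3076], [0.4412, 0.3537]]
front [0.3869 0.3211 0.07  ] [[0.3811, 0.387], [0.4043, 0.2577], [0.3927, 0.2552], [0.3696, 0.3844]]
tube (367, 239, 14, 8) 33.5
side [[0.5340999960899353, 0.0348999984562397], [0.5333999991416931, -0.12389999628067017], [0.7231000065803528, -0.1256999969482422], [0.7300999760627747, 0.03240000084042549]] [np.float32(0.196), np.float32(0.1588), np.float32(0.1898), np.float32(0.1582)] ctr [ 0.6302 -0.0456]
L -0.73
B 89.71
Rr -0.55
T 87.47
grip [0.4477 0.3293 0.085 ] [[0.4598, 0.3582], [0.4642, 0.3109], [0.4359, 0.3011], [0.4317, 0.3472]]
front [0.3782 0.3151 0.07  ] [[0.3819, 0.3854], [0.4042, 0.2565], [0.3746, 0.2458], [0.3532, 0.3715]]
tube (366, 237, 22, 21) 239.5
```

Call:
{"method": "step_arm", "body": {"moves": [-0.592,-0.198,0.19,0.322,0,-0.592,-0.198,0.19,0.322,0,-0.592,-0.198,0.19,0.322,0,-0.592,-0.198,0.19,0.322,0,-0.592,-0.198,0.19,0.322,0], "force": 40}}

```text
clock: 0.7
position: [0.3968, 0.3782, 0.172]
ee_rot: [-0.0, 0.538, 0.843, 0.0]
contact_force: [0.4, 1.2, -0.6]
width: 0.0424
```

```bash
cat >> h.py <<'E'
def go(x,y,z,yaw):
    "fractions from here to world x,y,z with tool y at yaw deg (mod 180)"
    p,M,s=tool(); d=M.T@(np.array([x,y,z])-p)/.5
    cur=np.degrees(np.arctan2(M[1,1],M[0,1])); t=-((yaw-cur+90)%180-90)
    print('t',round(s['clock'],2),'p',p.round(4),'yaw',cur.round(2),'w',round(s['width'],4),'F',np.round(s['contact_force'],1),'q6',np.round(s['qpos'][5],2),'-> frac',d.round(4),'twist',round(t/180,4))
E
python3 -c "
from h import *
go(.451,.332,.15,10.2)"
```

```text
t 0.7 p [0.3968 0.3782 0.172 ] yaw 24.93 w 0.0424 F [ 0.4  1.2 -0.6] q6 0.2 -> frac [-0.1294  0.0594  0.0439] twist 0.0818
```

View pics/c.png

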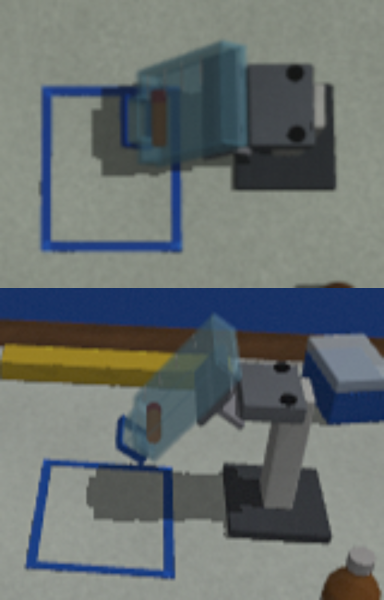

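The crop shows the outline complete and nearly aligned with the robot's axes. The tube (top crop about (158,118)) lies across the flask's neck.

Call:
{"method": "step_arm", "body": {"moves": [-0.1294,0.0594,0.0439,0.0818,0,-0.1294,0.0594,0.0439,0.0818,0,-0.1294,0.0594,0.0439,0.0818,0]}}

```text
clock: 1.0
position: [0.4521, 0.3311, 0.149]
ee_rot: [0.0, 0.641, 0.767, -0.001]
contact_force: [0.0, -0.8, -0.5]
width: 0.0427
```

```bash
python3 - <<'E'
from h import *
go(.451,.332,.073,10.2)
o=[]
for n in('side','top'):
    d=cam(n); u,v=proj(d,[.4516,.332,.09]).astype(int); o.append(cv2.resize(d['frame'][max(v-45,0):max(v-45,0)+90,max(u-60,0):max(u-60,0)+120],None,fx=4,fy=4))
cv2.imwrite('pics/g.png',cv2.resize(np.vstack(o),None,fx=.8,fy=.8))
E
```

```text
t 1.0 p [0.4521 0.3311 0.149 ] yaw 10.26 w 0.0427 F [ 0.  -0.8 -0.5] q6 0.33 -> frac [ 0.0025 -0.0016  0.1521] twist 0.0003
```

View pics/g.png

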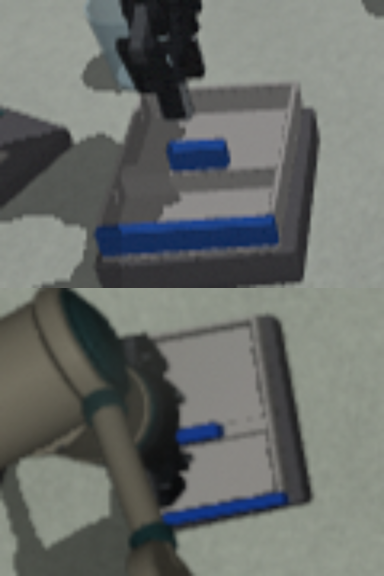

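The gripper is above the grip and consistent with the estimate (side crop: fingers over the tray, grip at (198,154)). Descending.

Call:
{"method": "step_arm", "body": {"moves": [0.001,-0.001,0.08,0,0,0.0025,-0.0016,0.13,0,0,0.0025,-0.0016,0.152,0,0,0.0025,-0.0016,0.152,0,1,0.0025,-0.0016,0.152,0,1]}}

```text
clock: 1.6
position: [0.4496, 0.3359, 0.0757]
ee_rot: [0.0, 0.639, 0.77, 0.001]
contact_force: [3.8, 1.3, -1.3]
width: 0.0145
```

Call:
{"method": "step_arm", "body": {"moves": [0,0,0,0,1,0,0,0,0,1,0,0,-0.02,0,1,0,0,-0.06,0,1,0,0,-0.1,0,1]}}

```text
clock: 2.1
position: [0.4487, 0.3343, 0.1254]
ee_rot: [-0.0, 0.639, 0.769, -0.001]
contact_force: [-0.0, -0.3, -2.1]
width: 0.0115
```

```bash
python3 -c "
from h import *
go(.42,-.04,.123,-0.8)"
```

```text
t 2.1 p [0.4487 0.3343 0.1254] yaw 10.54 w 0.0115 F [-0.  -0.3 -2.1] q6 0.33 -> frac [-0.7255 -0.1934  0.0054] twist 0.063
```

Call:
{"method": "step_arm", "body": {"moves": [-0.04,-0.011,0,0.006,1,-0.11,-0.029,0,0.012,1,-0.19,-0.051,0,0.02,1,-0.27,-0.072,0,0.027,1,-0.35,-0.093,0,0.033,1]}}

```text
clock: 2.6
position: [0.435, 0.1527, 0.1253]
ee_rot: [0.0, 0.678, 0.735, 0.0]
contact_force: [0.2, -0.6, -3.6]
width: 0.0114
```

```bash
python3 -c "
from h import *
go(.42,-.04,.123,-0.8)"
```

```text
t 2.6 p [0.435  0.1527 0.1253] yaw 4.6 w 0.0114 F [ 0.2 -0.6 -3.6] q6 0.11 -> frac [-0.3817 -0.0609  0.0046] twist 0.03
```

Call:
{"method": "step_arm", "body": {"moves": [-0.08,-0.013,0,0.006,1,-0.16,-0.026,0,0.012,1,-0.24,-0.038,0,0.019,1,-0.32,-0.051,0,0.025,1,-0.38,-0.061,0,0.03,1]}}

```text
clock: 3.1
position: [0.4199, -0.0399, 0.1254]
ee_rot: [0.001, 0.713, 0.702, 0.0]
contact_force: [-0.2, -0.1, -3.2]
width: 0.0112
```

Call:
{"method": "step_arm", "body": {"moves": [0,0,0,0,1,0,0,0.05,0,1,0,0,0.1,0,1,0,0,0.13,0,1,0,0,0.15,0,1]}}

```text
clock: 3.6
position: [0.4197, -0.037, 0.049]
ee_rot: [-0.001, 0.712, 0.702, -0.0]
contact_force: [0.1, -0.4, -2.9]
width: 0.0115
```

```bash
python3 - <<'E'
from h import *
go(.42,-.04,.035,-0.8)
d=cam('side'); cv2.imwrite('pics/s1.png',cv2.resize(d['frame'][140:384,150:470],None,fx=2,fy=2))
E
```

```text
t 3.6 p [ 0.4197 -0.037   0.049 ] yaw -0.78 w 0.0115 F [ 0.1 -0.4 -2.9] q6 -0.24 -> frac [-0.006   0.0006  0.0279] twist 0.0001
```

View pics/s1.png

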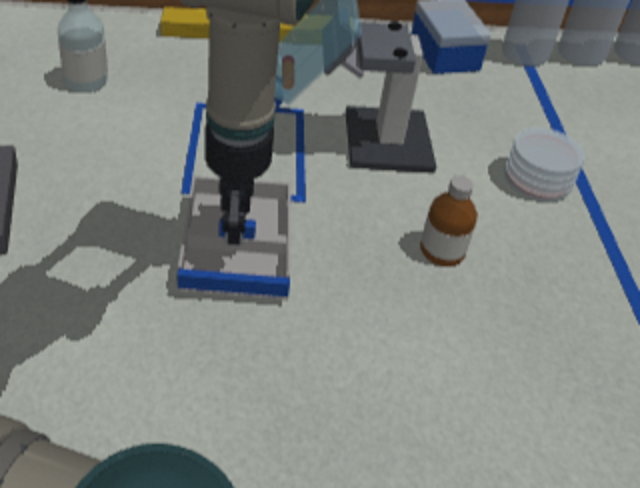

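The tray is held level about 14 mm above the bench, short of the outline. I'll lower it gently.

Call:
{"method": "step_arm", "body": {"moves": [0,0,0.01,0,1,0,0,0.018,0,1,0,0,0.024,0,1,0,0,0.027,0,1,0,0,0.027,0,1]}}

```text
clock: 4.15
position: [0.4204, -0.0376, 0.0361]
ee_rot: [0.0, 0.712, 0.702, 0.0]
contact_force: [-0.4, 0.3, -3.0]
width: 0.0113
```

Call:
{"method": "step_arm", "body": {"moves": [0,0,0.002,0,1,0,0,0.004,0,1,0,0,0.004,0,1]}}

```text
clock: 4.45
position: [0.4206, -0.0377, 0.0359]
ee_rot: [0.0, 0.712, 0.702, 0.0]
contact_force: [-4.1, 1.1, 17.1]
width: 0.0113
```

Touchdown at TCP z of about 0.036. I'll ease off, open and rise.

Call:
{"method": "step_arm", "body": {"moves": [0,0,-0.003,0,1,0,0,-0.003,0,0.2,0,0,-0.003,0,0,0,0,-0.003,0,0,0,0,-0.003,0,0]}}

```text
clock: 4.95
position: [0.4204, -0.0376, 0.0354]
ee_rot: [-0.0, 0.712, 0.702, 0.0]
contact_force: [0.6, 0.3, 0.6]
width: 0.0429
```

Call:
{"method": "step_arm", "body": {"moves": [0,0,-0.06,0,0,0,0,-0.12,0,0,0,0,-0.16,0,0]}}

```text
clock: 5.25
position: [0.421, -0.0378, 0.117]
ee_rot: [0.001, 0.712, 0.702, 0.0]
contact_force: [0.5, -0.0, -0.7]
width: 0.0426
```

```bash
python3 - <<'E'
from h import *
go(.354,-.037,.06,-0.8)
for n in('side','top'):
    d=cam(n); m,cs=blobs(d,(95,90,50),(130,255,255),40)
    for c in cs:
        M=cv2.moments(c);u,v=M['m10']/M['m00'],M['m01']/M['m00']
        w=onz(d,u,v,.03)
        if .3<w[0]<.5 and -.2<w[1]<.15: print(n,'blob',cv2.boundingRect(c),w.round(4),[onz(d,*q,.03)[:2].round(4).tolist() for q in cv2.boxPoints(cv2.minAreaRect(c))])
E
```

```text
t 5.25 p [ 0.421  -0.0378  0.117 ] yaw -0.8 w 0.0426 F [ 0.5 -0.  -0.7] q6 -0.24 -> frac [-0.0003 -0.1341  0.1138] twist 0.0
side blob (239, 277, 56, 14) [ 0.3476 -0.0399  0.03  ] [[0.336, 0.0234], [0.3633, 0.0244], [0.3594, -0.1051], [0.3324, -0.1029]]
side blob (260, 253, 18, 10) [ 0.4313 -0.0415  0.03  ] [[0.4432, -0.0195], [0.447, -0.0621], [0.4172, -0.063], [0.4135, -0.0215]]
top blob (252, 272, 40, 4) [ 0.3553 -0.029   0.03  ] [[0.3597, 0.0259], [0.3593, -0.0827], [0.3511, -0.0826], [0.3515, 0.0259]]
```

Call:
{"method": "step_arm", "body": {"moves": [-0.002,-0.07,0,0,0,-0.004,-0.133,0,0,0,-0.004,-0.133,0.09,0,0,-0.004,-0.133,0.15,0,0,-0.004,-0.133,0.18,0,0]}}

```text
clock: 5.85
position: [0.3513, -0.038, 0.0233]
ee_rot: [-0.002, 0.712, 0.702, -0.001]
contact_force: [0.4, 0.6, -0.2]
width: 0.0423
```

```bash
python3 - <<'E'
from h import *
go(.3545,-.04,.021,-0.8)
o=[]
for n in('side','top'):
    d=cam(n); u,v=proj(d,[.38,-.04,.03]).astype(int); o.append(cv2.resize(d['frame'][v-40:v+40,u-60:u+60],None,fx=4,fy=4))
cv2.imwrite('pics/f.png',cv2.resize(np.vstack(o),None,fx=.9,fy=.9))
E
```

```text
t 5.85 p [ 0.3513 -0.038   0.0233] yaw -0.82 w 0.0423 F [ 0.4  0.6 -0.2] q6 -0.29 -> frac [-0.0039  0.0065  0.0045] twist -0.0001
```

View pics/f.png

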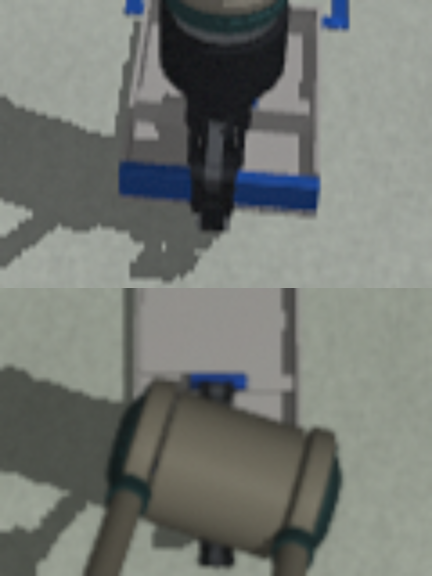

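The fingers straddle the blue front wall (side crop: wall at (220,187), fingers in front at (213,220)). Closing now.

Call:
{"method": "step_arm", "body": {"moves": [0,0.006,0.002,0,0,0,0.006,0.002,0,1,0,0.006,0.002,0,1,0,0.006,0.002,0,1,0,0.006,0.002,0,1], "force": 40}}

```text
clock: 6.45
position: [0.3571, -0.0388, 0.0252]
ee_rot: [0.001, 0.712, 0.702, 0.0]
contact_force: [-1.7, -0.9, 6.9]
width: 0.0095
```

```bash
python3 - <<'E'
from h import *
go(.5505,-.043,.0225,-0.8)
E
```

```text
t 6.45 p [ 0.3571 -0.0388  0.0252] yaw -0.79 w 0.0095 F [-1.7 -0.9  6.9] q6 -0.29 -> frac [-0.003   0.3869  0.0058] twist 0.0001
```

Call:
{"method": "step_arm", "body": {"moves": [0,0.02,-0.002,0,1,-0.001,0.055,-0.002,0,1,-0.001,0.095,-0.002,0,1,-0.002,0.135,-0.002,0,1,-0.002,0.17,-0.002,0,1]}}

```text
clock: 6.95
position: [0.4432, -0.0409, 0.0255]
ee_rot: [0.0, 0.712, 0.702, 0.0]
contact_force: [0.6, -0.3, -2.0]
width: 0.0092
```

Call:
{"method": "step_arm", "body": {"moves": [0,0.04,0,0,1,-0.001,0.08,0,0,1,-0.002,0.12,0,0,1,-0.003,0.155,0,0,1,-0.003,0.18,0,0,1]}}

```text
clock: 7.45
position: [0.5333, -0.0437, 0.0253]
ee_rot: [0.0, 0.712, 0.702, 0.0]
contact_force: [-0.7, -0.2, -1.5]
width: 0.0087
```

```bash
python3 - <<'E'
from h import *
go(.5505,-.043,.0225,-0.8)
o=[]
for n,z in(('side',5),('top',5)):
    d=cam(n); u,v=proj(d,[.62,-.05,.02]).astype(int); print(n,u,v); o.append(cv2.resize(d['frame'][v-45:v+45,u-60:u+60],None,fx=z,fy=z,interpolation=cv2.INTER_CUBIC))
cv2.imwrite('pics/b.png',cv2.resize(np.hstack(o),None,fx=.66,fy=.66))
E
```

```text
t 7.45 p [ 0.5333 -0.0437  0.0253] yaw -0.8 w 0.0087 F [-0.7 -0.2 -1.5] q6 -0.2 -> frac [0.0019 0.0343 0.0057] twist 0.0
side 274 211
top 278 180
```

View pics/b.png

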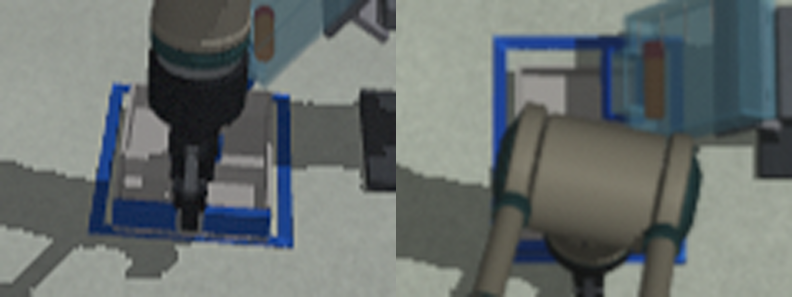

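The side view shows the tray centred sideways in the outline and parallel to it (front wall (113–271, 217), tape (92–290, 237)). It has about 17 mm still to go.

Call:
{"method": "step_arm", "body": {"moves": [0,0.008,0.002,0,1,0.001,0.02,0.002,0,1,0.002,0.03,0.002,0,1,0.002,0.034,0.002,0,1,0.002,0.034,0.002,0,1]}}

```text
clock: 8.05
position: [0.5458, -0.0426, 0.0252]
ee_rot: [-0.002, 0.712, 0.702, -0.002]
contact_force: [-4.9, 0.2, 7.3]
width: 0.0092
```

Call:
{"method": "step_arm", "body": {"moves": [0,0,0,0,0.5,0,0,0,0,0.35,0,0,0,0,0.35,0,0,-0.03,0,0.35,0,0,-0.09,0,0.35]}}

```text
clock: 8.55
position: [0.5469, -0.0425, 0.0679]
ee_rot: [-0.002, 0.712, 0.702, -0.002]
contact_force: [-0.1, 0.7, -0.4]
width: 0.0277
```

Call:
{"method": "step_arm", "body": {"moves": [0,-0.04,-0.05,0,0.35,0,-0.12,-0.08,0,0.6,0,-0.2,-0.12,0,1,0,-0.25,-0.18,0,1,0,-0.25,-0.25,0,1]}}

```text
clock: 9.05
position: [0.4184, -0.0402, 0.1942]
ee_rot: [-0.003, 0.712, 0.702, -0.002]
contact_force: [1.1, 0.0, -0.7]
width: 0.0002
```

```bash
python3 - <<'E'
from h import *
go(.5,-.04,.21,-0.8)
o=[]
for n in('side','top'):
    d=cam(n); u,v=(300,190) if n=='side' else (295,180); o.append(cv2.resize(d['frame'][v-65:v+65,u-65:u+65],None,fx=3,fy=3,interpolation=cv2.INTER_CUBIC)); cv2.imwrite(f'pics/{n}_b2.png',d['frame'])
cv2.imwrite('pics/b2.png',np.hstack(o))
E
```

```text
t 9.05 p [ 0.4184 -0.0402  0.1942] yaw -0.82 w 0.0002 F [ 1.1  0.  -0.7] q6 -0.25 -> frac [ 0.0027  0.1629 -0.0326] twist -0.0001
```

View pics/b2.png

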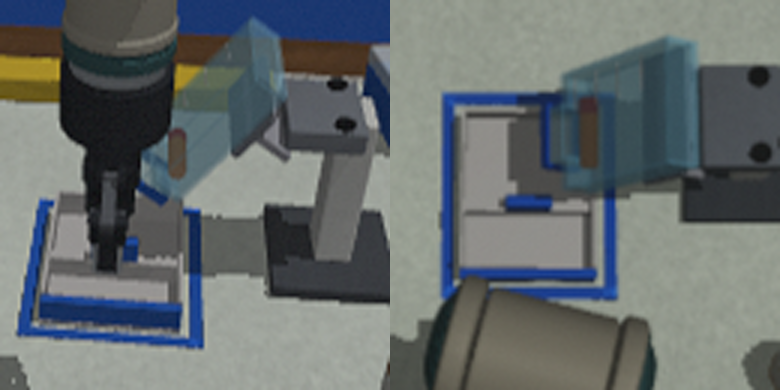

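The tray sits inside the outline: in the top view the gaps are about 5–6 mm each side, 6 mm in front and 10 mm behind. Next I'll project the expected tap spot and move in front of it.

Call:
{"method": "step_arm", "body": {"moves": [-0.05,0.02,-0.036,0,1,-0.12,0.07,-0.036,0,1,-0.18,0.13,-0.036,0,1,-0.226,0.19,-0.036,0,1,-0.226,0.22,-0.036,0,1]}}

```text
clock: 9.65
position: [0.5349, -0.1591, 0.2113]
ee_rot: [0.001, 0.713, 0.701, -0.0]
contact_force: [-1.4, 0.8, 0.1]
width: -0.0002
```

```bash
python3 - <<'E'
from h import *
go(.56,-.153,.212,-0.8)
o=[]
for n in('side','top'):
    d=cam(n); f=cv2.resize(d['frame'],None,fx=4,fy=4,interpolation=cv2.INTER_CUBIC)
    for P,c in (((.609,-.153,.204),(0,0,255)),((.6105,-.0695,.085),(0,255,255)),((.609,-.1665,.2236),(0,255,0))):
        u,v=proj(d,P)*4; cv2.circle(f,(int(u),int(v)),3,c,-1)
    u,v=(310,175) if n=='side' else (305,165); o.append(f[4*v-260:4*v+180,4*u-190:4*u+190])
cv2.imwrite('pics/tap.png',np.hstack(o))
E
```

```text
t 9.65 p [ 0.5349 -0.1591  0.2113] yaw -0.95 w -0.0002 F [-1.4  0.8  0.1] q6 -0.4 -> frac [ 0.0131  0.05   -0.0014] twist -0.0008
```

View pics/tap.png

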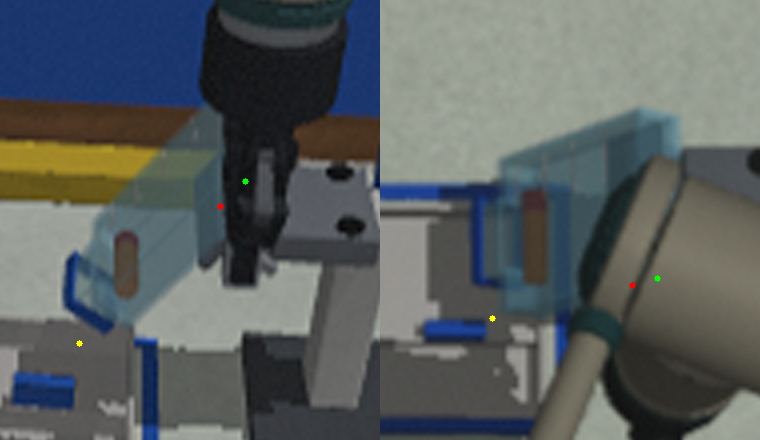

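```bash
python3 - <<'E'
from h import *
o=[]
for n in('side','top'):
    d=cam(n); f=cv2.resize(cv2.imread(f'pics/{n}_b2.png'),None,fx=6,fy=6,interpolation=cv2.INTER_CUBIC)
    for P,c in (((.609,-.153,.204),(0,0,255)),((.609,-.143,.204),(0,255,255)),((.619,-.153,.204),(0,255,0)),((.609,-.1695,.2236),(255,0,255))):
        u,v=proj(d,P)*6; cv2.circle(f,(int(u),int(v)),3,c,-1); print(n,P,u/6,v/6)
    u,v=(308,160) if n=='side' else (312,152); o.append(f[6*v-210:6*v+210,6*u-195:6*u+195])
cv2.imwrite('pics/tap2.png',np.hstack(o))
E
```

```text
side (0.609, -0.153, 0.204) 317.61773057322847 161.71031973305992
side (0.609, -0.143, 0.204) 313.69845226581003 161.5037685600526
side (0.619, -0.153, 0.204) 317.40172460646386 159.60528869119682
side (0.609, -0.1695, 0.2236) 325.05424921800153 155.55230683592345
top (0.609, -0.153, 0.204) 320.63592979820305 171.32980944012488
top (0.609, -0.143, 0.204) 316.63915088601715 171.36701913426882
top (0.619, -0.153, 0.204) 320.5372904815443 167.4258915809651
top (0.609, -0.1695, 0.2236) 328.17035042236273 169.6860435632233
```

View pics/tap2.png

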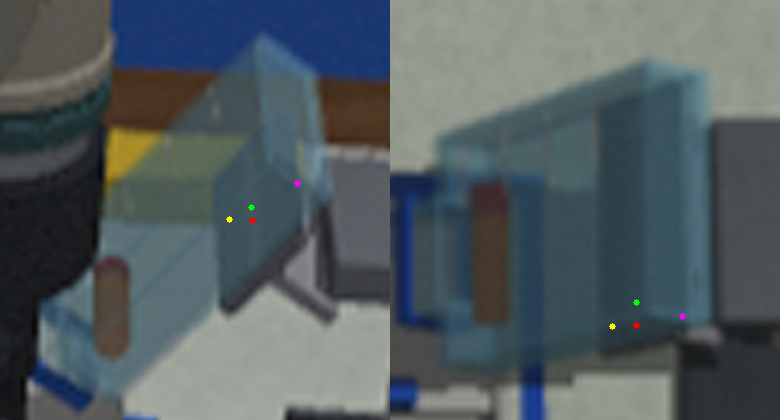

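The red dot (the computed tap spot) falls mid-thickness on the near side, about 25 mm short of the closed end in both views. I'll move close, then make the first tap and watch the force.

Call:
{"method": "step_arm", "body": {"moves": [0.012,0.03,0,0,1,0.012,0.062,0,0,1,0.012,0.062,0,0,1]}}

```text
clock: 10.15
position: [0.5651, -0.1493, 0.2127]
ee_rot: [0.001, 0.712, 0.703, 0.001]
contact_force: [-0.5, 0.4, -0.1]
width: -0.0001
```

Call:
{"method": "step_arm", "body": {"moves": [0,0.04,0,0,1,0,0.08,0,0,1]}}

```text
clock: 10.35
position: [0.602, -0.1498, 0.2129]
ee_rot: [-0.001, 0.712, 0.702, -0.001]
contact_force: [-3.8, -0.3, 2.8]
width: -0.0004
```

Call:
{"method": "step_arm", "body": {"moves": [0,-0.04,0,0,1,0,-0.08,0,0,1,0,-0.08,0,0,1]}}

```text
clock: 10.65
position: [0.5604, -0.149, 0.2126]
ee_rot: [-0.001, 0.712, 0.702, -0.001]
contact_force: [0.1, -0.3, -0.3]
width: -0.0001
```

```bash
cat > tube.py <<'E'
from h import *
go(.56,-.153,.212,-0.8)
for n in('side','top'):
    d=cam(n); m,cs=blobs(d,(0,110,60),(20,255,255),6); 
    for c in cs:
        b=cv2.boundingRect(c)
        if 230<b[0]<320 and b[1]<235: 
            M=cv2.moments(c); print(n,b,cv2.contourArea(c),round(M['m10']/M['m00'],1),round(M['m01']/M['m00'],1))
    cv2.imwrite(f'pics/{n}_last.png',d['frame'])
E
python3 tube.py
```

```text
t 10.65 p [ 0.5604 -0.149   0.2126] yaw -0.79 w -0.0001 F [ 0.1 -0.3 -0.3] q6 -0.37 -> frac [-0.008  -0.0007  0.0013] twist 0.0001
side (276, 188, 7, 4) 10.5 278.5 189.5
top (270, 159, 10, 9) 43.0 275.0 163.4
```

```bash
python3 - <<'E'
import cv2,numpy as np
a=cv2.imread('pics/side_last.png')[140:240,235:335];b=cv2.imread('pics/top_last.png')[120:220,235:335]
cv2.imwrite('pics/v11.png',cv2.resize(np.hstack([a,b]),None,fx=3.9,fy=3.9,interpolation=cv2.INTER_CUBIC))
E
```

```text
(no output)
```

View pics/v11.png

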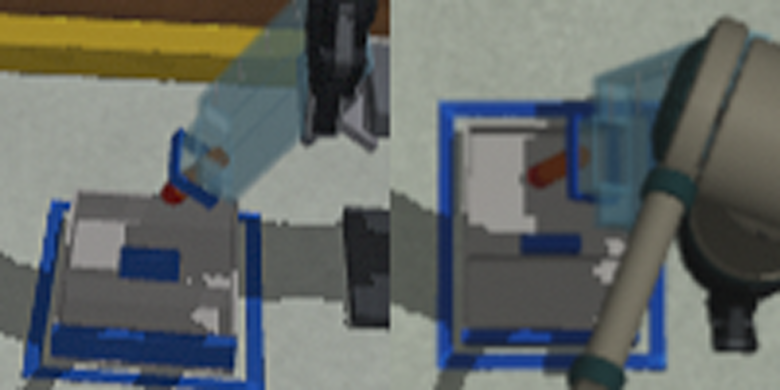

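One tap freed the tube; this frame caught it sliding out of the mouth, cap first at side (172,193). I'll draw straight back, clear of everything, and let it settle.

Call:
{"method": "step_arm", "body": {"moves": [0,-0.05,0,0,1,0,-0.12,0,0,1,0,-0.2,-0.02,0,1,0,-0.28,-0.06,0,1,0,-0.36,-0.1,0,1]}}

```text
clock: 11.25
position: [0.3824, -0.1474, 0.263]
ee_rot: [0.0, 0.712, 0.702, 0.0]
contact_force: [-0.6, -0.6, 0.9]
width: 0.0003
```

Call:
{"method": "step_arm", "body": {"moves": [0,0,0,0,1,0,0,0,0,1,0,0,0,0,1,0,0,0,0,1,0,0,0,0,1]}}

```text
clock: 11.75
position: [0.384, -0.1476, 0.2617]
ee_rot: [-0.001, 0.712, 0.702, -0.0]
contact_force: [-0.3, 0.7, 0.6]
width: -0.0001
```

```bash
python3 tube.py; python3 - <<'E'
import cv2,numpy as np
a=cv2.imread('pics/side_last.png')[125:275,80:480];b=cv2.imread('pics/top_last.png')[110:260,80:480]
cv2.imwrite('pics/v12.png',cv2.resize(np.vstack([a,b]),None,fx=2,fy=2,interpolation=cv2.INTER_CUBIC))
E
```

```text
t 11.75 p [ 0.384  -0.1476  0.2617] yaw -0.76 w -0.0001 F [-0.3  0.7  0.6] q6 -0.52 -> frac [-0.0062  0.3522  0.099 ] twist 0.0002
side (262, 196, 21, 7) 78.5 272.3 199.1
top (264, 157, 16, 10) 69.5 271.5 161.7
```

View pics/v12.png

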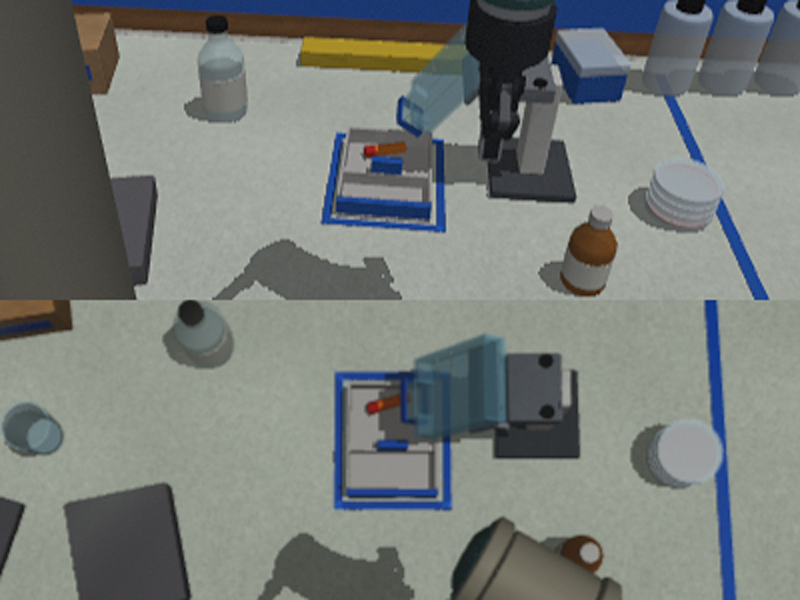

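The tube lies in the rear compartment (side (383,150), top (382,405)), the tray is in the outline and the bystanders stand where they did. One numeric check that it's at rest at floor height, then hand in.

```bash
python3 - <<'E'
from h import *
for n in('side','top'):
  for k in range(2):
    d=cam(n); 
    for c in blobs(d,(0,110,60),(20,255,255),6)[1]:
        b=cv2.boundingRect(c)
        if 240<b[0]<300 and b[1]<220: print(n,b,onz(d,b[0]+b[2]/2,b[1]+b[3]/2,.013).round(3))
print(job.sign_off())
E
```

```text
side (262, 196, 21, 7) [ 0.682 -0.042  0.013]
side (262, 196, 21, 7) [ 0.682 -0.042  0.013]
top (264, 157, 16, 10) [ 0.677 -0.033  0.013]
top (264, 157, 16, 10) [ 0.677 -0.033  0.013]
the job is handed in; nothing more can be done
None
```

The job is done and handed in at about 12 s on the robot's clock. The tube is in the tray's rear compartment and the tray is in the blue outline.

- **Tray:** I lifted it by the centre grip and set it down well short of its place, about 0.19 m before it. After letting go, I took it by the blue front wall and slid it into the outline. At most points during the slide the downward load on the gripper was 1.5–2 N, so the tray's front edge may have been slightly unloaded.
- **Tap:** One tap on the near side at about 0.2 m/s freed the tube. The force read about 4 N at the end of the push, with the tap spot taken from the computed position and checked in both views.

**Last checks:**
- **Tube:** It read the same position twice in each view, near (0.68, -0.04), so it is at rest. The two cameras differ by 5 mm in x and 9 mm in y, because the flask partly hides the tube from above; both readings fall inside the rear compartment.
- **Tray in outline:** The gaps to the tape are about 5–6 mm at the sides, 6 mm in front and 10 mm behind. The tray therefore sits about 2 mm nearer the robot than dead centre.
- **Surroundings:** The stand and bystanders looked undisturbed. The beaker was hidden by the arm in the last side view but visible in the top view. The arm was clear of everything at hand-in.

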